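Snap a pastry box shut along its rim

TASK

Close the kraft box of egg tarts: with a fingertip, follow the row of blue snap studs along its white rim, starting at the stud beside the green pull tab and going round the corner to the last one, gently pressing each stud fully home one after another, in order. Do not crush, lift, tip or shove the box away, leave everything else on the counter where it is, and finish with the hand clear.

Things in the scene. Friction and masses are not known exactly. Their poses are not given: they have to be found in the camera images.
- pastry_box: Loose kraft box of egg tarts (0.6 to 1 kg), 150 mm along its x, 200 mm along its y, rim top 50 mm above the counter, with a white 34 mm wide rim round a clear window. Origin under its centre; its z is up. Six blue studs stand on the rim: four along the long -x edge (the one towards the robot), then, round the corner, two on the short -y edge. A green pull tab sticks 22 mm out of the +y side beside the -x edge. Nothing else stands above the rim.
- stud1_top (a point): Centre of the top of snap stud 1 (the first, nearest the green tab), a blue blunt cone 30 mm across at the foot and 7 mm across at the top, at x -58, y 54 mm on the box; its top is 7 mm above the rim when up, 1 mm when fully home. Axes as the box's.
- stud1 (a joint): How far stud 1 is pressed down, m: 0 up, 0.006 fully home on a hard stop; it starts at 0 to 0.0015. A steady push of 1.5 N moves it and it stays where it is left.
- stud2_top (a point): Centre of the top of snap stud 2, a blue blunt cone 30 mm across at the foot and 7 mm across at the top, at x -58, y 18 mm on the box; its top is 7 mm above the rim when up, 1 mm when fully home. Axes as the box's.
- stud2 (a joint): How far stud 2 is pressed down, m: 0 up, 0.006 fully home on a hard stop; it starts at 0 to 0.0015. A steady push of 1.5 N moves it and it stays where it is left.
- stud3_top (a point): Centre of the top of snap stud 3, a blue blunt cone 30 mm across at the foot and 7 mm across at the top, at x -58, y -18 mm on the box; its top is 7 mm above the rim when up, 1 mm when fully home. Axes as the box's.
- stud3 (a joint): How far stud 3 is pressed down, m: 0 up, 0.006 fully home on a hard stop; it starts at 0 to 0.0015. A steady push of 1.5 N moves it and it stays where it is left.
- stud4_top (a point): Centre of the top of snap stud 4, a blue blunt cone 30 mm across at the foot and 7 mm across at the top, at x -58, y -54 mm on the box; its top is 7 mm above the rim when up, 1 mm when fully home. Axes as the box's.
- stud4 (a joint): How far stud 4 is pressed down, m: 0 up, 0.006 fully home on a hard stop; it starts at 0 to 0.0015. A steady push of 1.5 N moves it and it stays where it is left.
- stud5_top (a point): Centre of the top of snap stud 5, a blue blunt cone 30 mm across at the foot and 7 mm across at the top, at x -21, y -83 mm on the box; its top is 7 mm above the rim when up, 1 mm when fully home. Axes as the box's.
- stud5 (a joint): How far stud 5 is pressed down, m: 0 up, 0.006 fully home on a hard stop; it starts at 0 to 0.0015. A steady push of 1.5 N moves it and it stays where it is left.
- stud6_top (a point): Centre of the top of snap stud 6 (the last), a blue blunt cone 30 mm across at the foot and 7 mm across at the top, at x 15, y -83 mm on the box; its top is 7 mm above the rim when up, 1 mm when fully home. Axes as the box's.
- stud6 (a joint): How far stud 6 is pressed down, m: 0 up, 0.006 fully home on a hard stop; it starts at 0 to 0.0015. A steady push of 1.5 N moves it and it stays where it is left.
- bread_tray: White tray 140 x 200 x 12 mm with a long nut-topped loaf on it (top 40 mm up), one loose piece; origin under its centre; not to be disturbed.
- milk_carton: White and green milk carton 70 x 70 x 200 mm, standing; origin under its centre; not to be disturbed.
- jam_jar: Small jam jar, 52 mm across, 55 mm high, red cap; origin under its centre; not to be disturbed.
- tongs: Steel serving tongs 220 mm long, 44 mm wide, 12 mm high, lying; origin under the middle; not to be disturbed.
- kraft_box: Closed brown cardboard box 110 x 150 x 75 mm with an orange sticker and no studs; origin under its centre; not to be disturbed.
- coffee_cup: Paper take-away cup, 84 mm across the black lid, 102 mm high; origin under its centre; not to be disturbed.
- egg_tart: Egg tart in a foil case, 72 mm across, 28 mm high; origin under its centre; not to be disturbed.

How it is judged:
By the outcome, as a careful person would: the job done as asked, in the order asked, and still so for the second after the job is handed in, with the robot touching nothing.
It also fails if it takes over 48 s, if anything falls off the work surface, if the arm or the gripper's body presses on something with over 40 N, if the wrist force passes 120 N, or if a joint passes its speed limit or range.

ROBOT

A 6-joint arm with a two-finger parallel gripper is mounted at the origin on the work surface. World frame = base frame: x ahead of the robot, y to its left, z up, the work surface at z = 0. Lengths are in m, angles in rad, forces in N, time in s.
With the tool pointing down it reaches from about 0.425 to 0.95 m from the base axis. Payload 3.5 kg.
Tool frame: the origin (TCP) lies between the finger pads; the fingertips stand 14 mm ahead of it and the grasp point (between the pads) lies 5 mm behind it; z points along the fingers, y is the line along which they close (so a half turn about z gives the same grasp; the last joint's range is limited). The gripper opens to 85 mm and grips with 20 to 120 N. Pads are 22 mm wide; open, the fingers measure 114 mm over their backs; the gripper's body (76 mm by 85 mm) begins 54 mm behind the grasp point. The pads swing forward as they close: fully open they stand 13 mm farther back than shut.
Start: joints at [1.193, 0.286, 1.577, -0, 1.279, -0.15], TCP at [0.152, 0.658, 0.245] pointing down, gripper open.
Joint ranges: [-2.77, 2.77], [-0.9, 2.22], [0.21, 2.48], [-1.53, 4.67], [0.24, 2.81], [-2.84, 2.84]. Speed limits (rad/s): [2.79, 2.79, 3.14, 3.14, 3.14, 3.14].

INTERFACE

Orientations are given as a unit quaternion [x, y, z, w].
In Python, from plant import * gives the robot as it stands.
- The arm moves only by the tool step_arm, never from a script. Its argument "commands" is a list of rows, each an object of numbers: "gripper": the gripper's target within -1 to 1 (shut at 1, half-way at 0, fully open at -1); "x", "y", "z": the shift along the tool's x, y, z in mm; "spin": the turn about the tool's z in degrees. A call has exactly 10 rows; each row shifts and turns the commanded pose from where the row before left it, along the tool's axes as they then stand; what a row does not reach is not made up. A row lasts 1/10 s, in which the tool goes at most 50 mm and 8.59 degrees, less where a joint would pass 70% of its speed; a pose out of reach is approached as far as the arm can. A call with a gripper value outside its range is refused whole. The fingers move at their own pace and stop on an object; "force" is the grip in N (left out, the last holds). Time passes only in rows, so rows that do not move let the fingers close, or fill a call up. It gives the time, the measured TCP pose, the force, the opening and the grip force at its end, in the units of the state.
- get_state(): the state, without advancing time (a new reading comes with each control period).
- read_camera(name): name is "scene" or "top"; returns a dict with "color" (400x640x3 uint8, red, green, blue), "z_map" (400x640 float32, m along the optical axis (not along the pixel's ray), 0 where there is no reading), "fx", "fy", "cx", "cy" (pixels), "eye" and "attitude" of the camera in the world. Camera axes: x right, y up, looking along -z (the intrinsics and any distortion apply to the point x, -y, -z); pixel columns grow to the right and rows downward; lengths in m; the calibration is good to about 2 mm. A picture is of the moment at which its call begins.
- sign_off(): hands the job in; it is judged then, once.
The state is a dict: "time": time; "qpos": joint angles; "dq": joint speeds; "joint_efforts": joint torques, N m; "eef_pos": TCP position; "tcp_rot": TCP orientation; "contact_force": force on the tool from outside, world axes, zero at the start; "wrist_torque": the same for the moment, N m; "opening": opening from 0.0 (shut) to 1.0 (fully open); "finger_force": force on a finger pad.
Only numpy, scipy, OpenCV 4.12 (cv2) and the standard library are available. Lean on these libraries where they do the work, as an engineer would, in place of code of your own. Each camera call takes 0.05 s, during which the arm holds its last target. There are 200 camera calls.

## Working session

There is one attempt and no reset: what is moved stays moved. The work goes in short steps, Python scripts to look and compute and a tool call to move; the robot and the scene stay as the last step left them, time stands still between calls to the robot, and variables do not carry over. Pictures are saved under pics/ and viewed, at most 10 in all, crops included, and the job is handed in when it is done.

Besides the shell and the picture viewer there is one more tool, called after "Call:" by a JSON object that holds its "method" and its "body", one argument or row to a line. step_arm: Moves the arm, as the interface text tells. Its arguments: {"type":"object","properties":{"commands":{"type":"array"},"force":{"type":"number"}},"required":["commands"]}

```bash
mkdir -p pics
cat > h.py <<'E'
from plant import *
import numpy as np, cv2
from scipy.spatial.transform import Rotation as R
def cloud(c):
    z=c["z_map"]; v,u=np.mgrid[:z.shape[0],:z.shape[1]]
    p=np.stack([(u-c["cx"])/c["fx"]*z,-(v-c["cy"])/c["fy"]*z,-z],-1)
    a=np.array(c["attitude"]); M=a if a.shape==(3,3) else R.from_quat(a).as_matrix()
    return p@M.T+np.array(c["eye"])
E
python3 - <<'E'
from h import *
for n in("top","scene"):
    c=read_camera(n); cv2.imwrite(f"pics/{n}.png",c["color"][:,:,::-1]); np.save(n,c,allow_pickle=True)
    print(n,{k:c[k] for k in c if k not in("color","z_map")})
s=get_state();print(s)
E
```

```text
top {'fx': 479.8517065686941, 'fy': 479.8517065686941, 'cx': 317.37674659197756, 'cy': 197.42031298971852, 'eye': array([ 0.33510125, -0.00284978,  1.3472425 ]), 'attitude': array([ 0.07197167, -0.07194694, -0.69564545,  0.71114073])}
scene {'fx': 388.5738655335675, 'fy': 388.5738655335675, 'cx': 316.56269867397936, 'cy': 197.49675194464947, 'eye': array([ 1.1882275 , -0.53271897,  0.67288996]), 'attitude': array([0.40797999, 0.17570157, 0.36636268, 0.81759383])}
{'time': 0.1, 'qpos': array([ 1.19303423e+00,  2.87147040e-01,  1.57805048e+00, -2.31677024e-05,
        1.27860265e+00, -1.49999089e-01]), 'dq': array([ 0.00012535,  0.0010517 , -0.0054778 ,  0.00047781, -0.00024003,
        0.00016863]), 'joint_efforts': array([ 1.04250805e-03, -4.07287753e+01, -2.93703693e+01, -2.07179201e-04,
        3.38406855e-03, -1.13866275e-05]), 'eef_pos': array([0.15217615, 0.65703424, 0.24402806]), 'tcp_rot': array([ 1.13632112e-01,  9.93522282e-01, -1.06844128e-03, -2.77185821e-04]), 'contact_force': array([ 0.32047318, -0.12193777,  0.7212514 ]), 'wrist_torque': array([-0.02046643,  0.03037754,  0.01282639]), 'finger_force': 0.0, 'opening': 0.9974622583064069}
```

View pics/top.png

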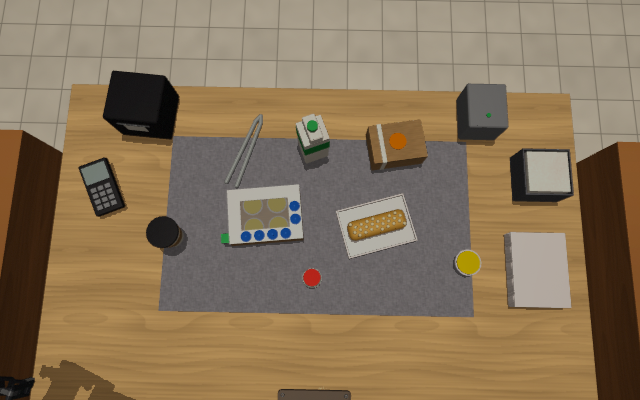

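View pics/scene.png

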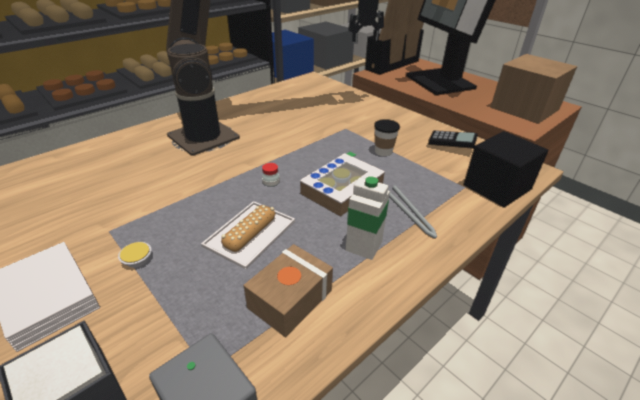

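The top picture shows the box at about (265,214) with the green tab at (225,238). Studs 1–4 run from (246,236) to (286,233), then 5 is at (295,219) and 6 at (294,206). The scene view agrees, and the space above the box is free. Next I fit the box pose from the blue blobs.

```bash
cat > fit.py <<'E'
from h import *
from scipy.optimize import least_squares
from scipy.spatial import cKDTree
S=np.array([[-58,54],[-58,18],[-58,-18],[-58,-54],[-21,-83],[15,-83]])/1000
def blobs(c):
    h=cv2.cvtColor(c["color"],cv2.COLOR_RGB2HSV)
    m=cv2.inRange(h,(105,150,60),(125,255,255)); n,_,st,ce=cv2.connectedComponentsWithStats(m)
    M=R.from_quat(c["attitude"]).as_matrix(); out=[]; P=cloud(c)
    for i in range(1,n):
        if 12<st[i,4]<400:
            u,v=ce[i]; d=M@np.array([(u-c["cx"])/c["fx"],-(v-c["cy"])/c["fy"],-1]); e=np.array(c["eye"])
            p=e+d*(0.0535-e[2])/d[2]
            if 0.3<p[0]<0.95: out.append(p[:2]); print(i,st[i,4],ce[i].round(1),p.round(4),P[int(v),int(u)].round(4))
    return np.array(out)
def fit(B,x0):
    f=lambda x:R.from_euler('z',x[2]).as_matrix()[:2,:2]
    g=lambda x:S@f(x).T+x[:2]
    r=lambda x:(cKDTree(B).query(g(x))[0])
    x=least_squares(r,x0).x; print("box",x.round(4),"res",r(x).round(4)); return x,g(x)
E
python3 - <<'E'
from fit import *
for n in("top","scene"):
    c=np.load(n+".npy",allow_pickle=True).item(); B=blobs(c)
    x,g=fit(B,[0.55,0.15,0.0] if n=="top" else x); print(g.round(4))
E
```

```text
1 73 [293.9 205.5] [0.5786 0.0641 0.0535] [0.5787 0.0662 0.0595]
2 74 [294.9 218.3] [0.5431 0.0602 0.0535] [0.5438 0.0626 0.0539]
3 78 [271.9 233.6] [0.4997 0.1213 0.0535] [0.5007 0.1233 0.0579]
4 75 [285.1 232.6] [0.5031 0.0855 0.0535] [0.5037 0.0853 0.0622]
5 75 [258.6 234.9] [0.4953 0.157  0.0535] [0.4972 0.1582 0.0583]
6 76 [245.5 236. ] [0.4916 0.1924 0.0535] [0.4908 0.1927 0.06  ]
box [0.5551 0.1451 0.1058] res [0.0003 0.0002 0.0004 0.0002 0.0002 0.0002]
[[0.4917 0.1927]
 [0.4955 0.1569]
 [0.4993 0.1211]
 [0.5031 0.0853]
 [0.543  0.0603]
 [0.5788 0.0641]]
8 14 [331.5 165.3] [0.5007 0.1568 0.0535] [0.4989 0.1565 0.0538]
9 19 [323.4 170.1] [0.5037 0.1212 0.0535] [0.5076 0.116  0.0579]
10 19 [315.  175.1] [0.5072 0.0854 0.0535] [0.5099 0.0829 0.0563]
11 22 [318.  184.6] [0.5476 0.0603 0.0535] [0.5491 0.0588 0.0572]
12 23 [327.8 189.9] [0.5833 0.0638 0.0535] [0.5825 0.0613 0.0573]
box [0.5595 0.14   0.1323] res [0.0297 0.0067 0.0067 0.0068 0.0057 0.0045]
[[0.4949 0.1859]
 [0.4996 0.1502]
 [0.5044 0.1145]
 [0.5091 0.0788]
 [0.5496 0.055 ]
 [0.5853 0.0597]]
```

Call:
{"method": "step_arm", "body": {
  "commands": [
    {"gripper": 1},
    {"gripper": 1},
    {"gripper": 1},
    {"gripper": 1},
    {"gripper": 1},
    {"gripper": 1},
    {"gripper": 1},
    {"gripper": 1},
    {"gripper": 1},
    {"gripper": 1}
  ],
  "force": 30
}}

```text
invalid input
```

Call:
{"method": "step_arm", "body": {
  "commands": [
    {"gripper": 1,"x": 0,"y": 0,"z": 0,"spin": -6.4},
    {"gripper": 1,"x": 0,"y": 0,"z": 0,"spin": -6.4},
    {"gripper": 1,"x": 0,"y": 0,"z": 0,"spin": -6.3},
    {"gripper": 1,"x": -20,"y": -35,"z": 0,"spin": 0},
    {"gripper": 1,"x": -20,"y": -35,"z": 0,"spin": 0},
    {"gripper": 1,"x": -20,"y": -35,"z": 0,"spin": 0},
    {"gripper": 1,"x": -20,"y": -35,"z": 0,"spin": 0},
    {"gripper": 1,"x": -20,"y": -35,"z": 0,"spin": 0},
    {"gripper": 1,"x": -20,"y": -35,"z": 0,"spin": 0},
    {"gripper": 1,"x": -20,"y": -35,"z": 0,"spin": 0}
  ],
  "force": 30
}}

```text
time: 1.1
eef_pos: [0.3179, 0.4271, 0.2448]
tcp_rot: [-0.053, 0.999, -0.0, -0.0]
contact_force: [-0.2, 0.5, -0.2]
opening: -0.001
finger_force: 0.0
```

Call:
{"method": "step_arm", "body": {
  "commands": [
    {"gripper": 1,"x": -20,"y": -35,"z": 0,"spin": 0},
    {"gripper": 1,"x": -20,"y": -35,"z": 0,"spin": 0},
    {"gripper": 1,"x": -20,"y": -35,"z": 0,"spin": 0},
    {"gripper": 1,"x": -20,"y": -35,"z": 0,"spin": 0},
    {"gripper": 1,"x": -20,"y": -35,"z": 0,"spin": 0},
    {"gripper": 1,"x": -20,"y": -35,"z": 20,"spin": 0},
    {"gripper": 1,"x": -20,"y": -35,"z": 30,"spin": 0},
    {"gripper": 1,"x": 0,"y": 0,"z": 40,"spin": 0},
    {"gripper": 1,"x": 0,"y": 0,"z": 30,"spin": 0},
    {"gripper": 1,"x": 0,"y": 0,"z": 0,"spin": 0}
  ]
}}

```text
time: 2.1
eef_pos: [0.4785, 0.1986, 0.12]
tcp_rot: [-0.052, 0.999, -0.001, -0.006]
contact_force: [0.1, 0.2, 0.1]
opening: -0.002
finger_force: 0.0
```

```bash
cat > d.py <<'E'
from h import *
import sys
s=get_state(); M=R.from_quat(s["tcp_rot"]).as_matrix()
g=np.array([[0.4917,0.1927],[0.4955,0.1569],[0.4993,0.1211],[0.5031,0.0853],[0.543,0.0603],[0.5788,0.0641]])
t=np.array([*g[int(sys.argv[1])-1]+[0.001,0],0.075])
print(s["time"],s["eef_pos"].round(4),"tool mm to z .075",(M.T@(t-s["eef_pos"])*1000).round(1),s["contact_force"].round(2),"tilt",M[:,2].round(4))
E
python3 d.py 1
```

```text
2.1 [0.4785 0.1986 0.12  ] tool mm to z .075 [-14.1  -7.3  44.9] [0.06 0.22 0.14] tilt [-0.0115 -0.0023 -0.9999]
```

Call:
{"method": "step_arm", "body": {
  "commands": [
    {"gripper": 1,"x": -7,"y": -3.5,"z": 10,"spin": 0},
    {"gripper": 1,"x": -7,"y": -3.5,"z": 13,"spin": 0},
    {"gripper": 1,"x": 0,"y": 0,"z": 13,"spin": 0},
    {"gripper": 1,"x": 0,"y": 0,"z": 2,"spin": 0},
    {"gripper": 1,"x": 0,"y": 0,"z": 0,"spin": 0},
    {"gripper": 1,"x": 0,"y": 0,"z": 0,"spin": 0},
    {"gripper": 1,"x": 0,"y": 0,"z": 0,"spin": 0},
    {"gripper": 1,"x": 0,"y": 0,"z": 0,"spin": 0},
    {"gripper": 1,"x": 0,"y": 0,"z": 0,"spin": 0},
    {"gripper": 1,"x": 0,"y": 0,"z": 0,"spin": 0}
  ]
}}

```text
time: 3.1
eef_pos: [0.4971, 0.1945, 0.0877]
tcp_rot: [-0.053, 0.999, 0.0, 0.0]
contact_force: [0.3, -0.3, 0.1]
opening: -0.002
finger_force: 0.0
```

```bash
python3 d.py 1
python3 - <<'E'
from h import *
a=[]
for n in("top","scene"):
    c=read_camera(n)["color"][:,:,::-1]
    a.append(cv2.resize(c[180:260,200:320] if n=="top" else c[130:230,270:390],(480,320) if n=="top" else (480,400)  ,interpolation=cv2.INTER_CUBIC))
a[1]=a[1][:280]
cv2.imwrite("pics/a.png",np.vstack(a))
E
```

```text
3.1 [0.4971 0.1945 0.0877] tool mm to z .075 [ 4.6 -1.3 12.7] [ 0.25 -0.3   0.06] tilt [ 4.e-04  1.e-04 -1.e+00]
```

View pics/a.png

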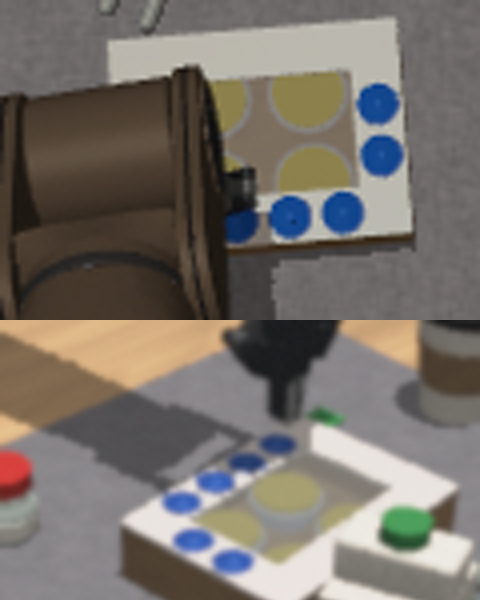

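The picture shows the shut tip about 15 mm above and slightly behind stud 1, with the scene-view tip at crop (287,418) and stud 1 at (278,443). I correct sideways and lower until it touches.

Call:
{"method": "step_arm", "body": {
  "commands": [
    {"gripper": 1,"x": 2.5,"y": -1.5,"z": 3,"spin": 0},
    {"gripper": 1,"x": 2,"y": 0,"z": 4,"spin": 0},
    {"gripper": 1,"x": 0,"y": 0,"z": 4,"spin": 0},
    {"gripper": 1,"x": 0,"y": 0,"z": 3,"spin": 0},
    {"gripper": 1,"x": 0,"y": 0,"z": 2,"spin": 0},
    {"gripper": 1,"x": 0,"y": 0,"z": 2,"spin": 0},
    {"gripper": 1,"x": 0,"y": 0,"z": 0,"spin": 0},
    {"gripper": 1,"x": 0,"y": 0,"z": 0,"spin": 0},
    {"gripper": 1,"x": 0,"y": 0,"z": 0,"spin": 0},
    {"gripper": 1,"x": 0,"y": 0,"z": 0,"spin": 0}
  ]
}}

```text
time: 4.2
eef_pos: [0.4928, 0.1925, 0.0696]
tcp_rot: [-0.053, 0.999, 0.0, 0.0]
contact_force: [-0.1, -0.5, 0.4]
opening: -0.005
finger_force: 0.0
```

```bash
python3 d.py 1
```

```text
4.2 [0.4928 0.1925 0.0696] tool mm to z .075 [ 0.1  0.2 -5.4] [-0.11 -0.47  0.36] tilt [ 3.e-04  1.e-04 -1.e+00]
```

Call:
{"method": "step_arm", "body": {
  "commands": [
    {"gripper": 1,"x": 0,"y": 0,"z": 1,"spin": 0},
    {"gripper": 1,"x": 0,"y": 0,"z": 1,"spin": 0},
    {"gripper": 1,"x": 0,"y": 0,"z": 1,"spin": 0},
    {"gripper": 1,"x": 0,"y": 0,"z": 0.5,"spin": 0},
    {"gripper": 1,"x": 0,"y": 0,"z": 0.5,"spin": 0},
    {"gripper": 1,"x": 0,"y": 0,"z": 0,"spin": 0},
    {"gripper": 1,"x": 0,"y": 0,"z": 0,"spin": 0},
    {"gripper": 1,"x": 0,"y": 0,"z": 0,"spin": 0},
    {"gripper": 1,"x": 0,"y": 0,"z": 0,"spin": 0},
    {"gripper": 1,"x": 0,"y": 0,"z": 0,"spin": 0}
  ]
}}

```text
time: 5.2
eef_pos: [0.4928, 0.1925, 0.0655]
tcp_rot: [-0.053, 0.999, -0.0, 0.0]
contact_force: [0.7, 0.5, -0.1]
opening: 0.004
finger_force: 0.4
```

Call:
{"method": "step_arm", "body": {
  "commands": [
    {"gripper": 1,"x": 0,"y": 0,"z": 0.5,"spin": 0},
    {"gripper": 1,"x": 0,"y": 0,"z": 0.5,"spin": 0},
    {"gripper": 1,"x": 0,"y": 0,"z": 0.5,"spin": 0},
    {"gripper": 1,"x": 0,"y": 0,"z": 0,"spin": 0},
    {"gripper": 1,"x": 0,"y": 0,"z": 0,"spin": 0},
    {"gripper": 1,"x": 0,"y": 0,"z": 0,"spin": 0},
    {"gripper": 1,"x": 0,"y": 0,"z": 0,"spin": 0},
    {"gripper": 1,"x": 0,"y": 0,"z": 0,"spin": 0},
    {"gripper": 1,"x": 0,"y": 0,"z": 0,"spin": 0},
    {"gripper": 1,"x": 0,"y": 0,"z": 0,"spin": 0}
  ]
}}

```text
time: 6.2
eef_pos: [0.4928, 0.1925, 0.0649]
tcp_rot: [-0.053, 0.999, -0.0, -0.0]
contact_force: [-2.4, -0.1, 6.5]
opening: 0.003
finger_force: 3.3
```

```bash
python3 d.py 1
```

```text
6.2 [0.4928 0.1925 0.0649] tool mm to z .075 [  0.1   0.2 -10.1] [-2.43 -0.14  6.46] tilt [-3.e-04 -2.e-04 -1.e+00]
```

Call:
{"method": "step_arm", "body": {
  "commands": [
    {"gripper": 1,"x": 0,"y": 0,"z": -5,"spin": 0},
    {"gripper": 1,"x": 0,"y": 0,"z": -7,"spin": 0},
    {"gripper": 1,"x": 0,"y": 0,"z": 0,"spin": 0},
    {"gripper": 1,"x": 0,"y": -12,"z": 0,"spin": 0},
    {"gripper": 1,"x": 0,"y": -12,"z": 0,"spin": 0},
    {"gripper": 1,"x": 0,"y": -12,"z": 0,"spin": 0},
    {"gripper": 1,"x": 0,"y": 0,"z": 0,"spin": 0},
    {"gripper": 1,"x": 0,"y": 0,"z": 0,"spin": 0},
    {"gripper": 1,"x": 0,"y": 0,"z": 0,"spin": 0},
    {"gripper": 1,"x": 0,"y": 0,"z": 0,"spin": 0}
  ]
}}

```text
time: 7.2
eef_pos: [0.4964, 0.1569, 0.0759]
tcp_rot: [-0.053, 0.999, 0.0, -0.0]
contact_force: [-0.4, -0.5, -0.8]
opening: 0.0
finger_force: 0.0
```

```bash
python3 d.py 2
```

```text
7.2 [0.4964 0.1569 0.0759] tool mm to z .075 [-0.1 -0.   0.9] [-0.35 -0.53 -0.77] tilt [-1.e-04  0.e+00 -1.e+00]
```

Call:
{"method": "step_arm", "body": {
  "commands": [
    {"gripper": 1,"x": 0,"y": 0,"z": 3,"spin": 0},
    {"gripper": 1,"x": 0,"y": 0,"z": 2,"spin": 0},
    {"gripper": 1,"x": 0,"y": 0,"z": 1.5,"spin": 0},
    {"gripper": 1,"x": 0,"y": 0,"z": 1.5,"spin": 0},
    {"gripper": 1,"x": 0,"y": 0,"z": 1.5,"spin": 0},
    {"gripper": 1,"x": 0,"y": 0,"z": 1,"spin": 0},
    {"gripper": 1,"x": 0,"y": 0,"z": 1,"spin": 0},
    {"gripper": 1,"x": 0,"y": 0,"z": 0.5,"spin": 0},
    {"gripper": 1,"x": 0,"y": 0,"z": 0,"spin": 0},
    {"gripper": 1,"x": 0,"y": 0,"z": 0,"spin": 0}
  ]
}}

```text
time: 8.2
eef_pos: [0.4965, 0.1568, 0.0649]
tcp_rot: [-0.053, 0.999, 0.0, -0.0]
contact_force: [-3.5, 0.4, 6.7]
opening: -0.002
finger_force: 3.3
```

```bash
python3 d.py 2
```

```text
8.2 [0.4965 0.1568 0.0649] tool mm to z .075 [  0.    0.1 -10.1] [-3.52  0.45  6.68] tilt [-7.e-04  0.e+00 -1.e+00]
```

Call:
{"method": "step_arm", "body": {
  "commands": [
    {"gripper": 1,"x": 0,"y": 0,"z": -5,"spin": 0},
    {"gripper": 1,"x": 0,"y": 0,"z": -7,"spin": 0},
    {"gripper": 1,"x": 0,"y": 0,"z": 0,"spin": 0},
    {"gripper": 1,"x": 0,"y": -12,"z": 0,"spin": 0},
    {"gripper": 1,"x": 0,"y": -12,"z": 0,"spin": 0},
    {"gripper": 1,"x": 0,"y": -12,"z": 0,"spin": 0},
    {"gripper": 1,"x": 0,"y": 0,"z": 0,"spin": 0},
    {"gripper": 1,"x": 0,"y": 0,"z": 0,"spin": 0},
    {"gripper": 1,"x": 0,"y": 0,"z": 0,"spin": 0},
    {"gripper": 1,"x": 0,"y": 0,"z": 0,"spin": 0}
  ]
}}

```text
time: 9.2
eef_pos: [0.5002, 0.1211, 0.0759]
tcp_rot: [-0.053, 0.999, 0.0, -0.0]
contact_force: [0.3, -0.2, 0.2]
opening: -0.002
finger_force: 0.0
```

```bash
python3 d.py 3
python3 - <<'E'
from fit import *
B=blobs(read_camera("top"))
E
```

```text
9.2 [0.5002 0.1211 0.0759] tool mm to z .075 [-0.1 -0.   0.9] [ 0.28 -0.19  0.17] tilt [-1.e-04  1.e-04 -1.e+00]
1 73 [293.9 205.5] [0.5786 0.0641 0.0535] [0.5786 0.0662 0.0602]
2 73 [294.9 218.2] [0.5432 0.0601 0.0535] [0.5438 0.0627 0.0534]
```

The box hasn't moved. Now I press stud 3.

Call:
{"method": "step_arm", "body": {
  "commands": [
    {"gripper": 1,"x": 0,"y": 0,"z": 3,"spin": 0},
    {"gripper": 1,"x": 0,"y": 0,"z": 2,"spin": 0},
    {"gripper": 1,"x": 0,"y": 0,"z": 1.5,"spin": 0},
    {"gripper": 1,"x": 0,"y": 0,"z": 1.5,"spin": 0},
    {"gripper": 1,"x": 0,"y": 0,"z": 1.5,"spin": 0},
    {"gripper": 1,"x": 0,"y": 0,"z": 1,"spin": 0},
    {"gripper": 1,"x": 0,"y": 0,"z": 1,"spin": 0},
    {"gripper": 1,"x": 0,"y": 0,"z": 0.5,"spin": 0},
    {"gripper": 1,"x": 0,"y": 0,"z": 0,"spin": 0},
    {"gripper": 1,"x": 0,"y": 0,"z": 0,"spin": 0}
  ]
}}

```text
time: 10.25
eef_pos: [0.5004, 0.121, 0.0649]
tcp_rot: [-0.053, 0.999, 0.0, -0.0]
contact_force: [-2.9, 0.5, 6.1]
opening: 0.002
finger_force: 3.3
```

Call:
{"method": "step_arm", "body": {
  "commands": [
    {"gripper": 1,"x": 0,"y": 0,"z": -5,"spin": 0},
    {"gripper": 1,"x": 0,"y": 0,"z": -7,"spin": 0},
    {"gripper": 1,"x": 0,"y": 0,"z": 0,"spin": 0},
    {"gripper": 1,"x": 0,"y": -12,"z": 0,"spin": 0},
    {"gripper": 1,"x": 0,"y": -12,"z": 0,"spin": 0},
    {"gripper": 1,"x": 0,"y": -12,"z": 0,"spin": 0},
    {"gripper": 1,"x": 0,"y": 0,"z": 0,"spin": 0},
    {"gripper": 1,"x": 0,"y": 0,"z": 0,"spin": 0},
    {"gripper": 1,"x": 0,"y": 0,"z": 0,"spin": 0},
    {"gripper": 1,"x": 0,"y": 0,"z": 0,"spin": 0}
  ]
}}

```text
time: 11.25
eef_pos: [0.504, 0.0853, 0.0759]
tcp_rot: [-0.053, 0.999, 0.0, -0.0]
contact_force: [1.1, -1.0, 0.6]
opening: 0.001
finger_force: 0.0
```

```bash
python3 d.py 4
```

```text
11.25 [0.504  0.0853 0.0759] tool mm to z .075 [-0.1 -0.   0.9] [ 1.12 -1.    0.64] tilt [-1.e-04  1.e-04 -1.e+00]
```

Call:
{"method": "step_arm", "body": {
  "commands": [
    {"gripper": 1,"x": 0,"y": 0,"z": 3,"spin": 0},
    {"gripper": 1,"x": 0,"y": 0,"z": 2,"spin": 0},
    {"gripper": 1,"x": 0,"y": 0,"z": 1.5,"spin": 0},
    {"gripper": 1,"x": 0,"y": 0,"z": 1.5,"spin": 0},
    {"gripper": 1,"x": 0,"y": 0,"z": 1.5,"spin": 0},
    {"gripper": 1,"x": 0,"y": 0,"z": 1,"spin": 0},
    {"gripper": 1,"x": 0,"y": 0,"z": 1,"spin": 0},
    {"gripper": 1,"x": 0,"y": 0,"z": 0.5,"spin": 0},
    {"gripper": 1,"x": 0,"y": 0,"z": 0,"spin": 0},
    {"gripper": 1,"x": 0,"y": 0,"z": 0,"spin": 0}
  ]
}}

```text
time: 12.25
eef_pos: [0.5041, 0.0852, 0.0649]
tcp_rot: [-0.053, 0.999, 0.0, -0.0]
contact_force: [-2.7, 1.4, 6.7]
opening: 0.002
finger_force: 3.4
```

Call:
{"method": "step_arm", "body": {
  "commands": [
    {"gripper": 1,"x": 0,"y": 0,"z": -5,"spin": 0},
    {"gripper": 1,"x": 0,"y": 0,"z": -7,"spin": 0},
    {"gripper": 1,"x": 0,"y": 0,"z": 0,"spin": 0},
    {"gripper": 1,"x": -12,"y": -10,"z": 0,"spin": 0},
    {"gripper": 1,"x": -13,"y": -10,"z": 0,"spin": 0},
    {"gripper": 1,"x": -12,"y": -9,"z": 0,"spin": 0},
    {"gripper": 1,"x": 0,"y": 0,"z": 0,"spin": 0},
    {"gripper": 1,"x": 0,"y": 0,"z": 0,"spin": 0},
    {"gripper": 1,"x": 0,"y": 0,"z": 0,"spin": 0},
    {"gripper": 1,"x": 0,"y": 0,"z": 0,"spin": 0}
  ]
}}

```text
time: 13.25
eef_pos: [0.5433, 0.0604, 0.0757]
tcp_rot: [-0.053, 0.999, 0.0, -0.0]
contact_force: [0.7, 0.6, -0.1]
opening: 0.0
finger_force: 0.0
```

```bash
python3 d.py 5
```

```text
13.25 [0.5433 0.0604 0.0757] tool mm to z .075 [-0.7 -0.2  0.7] [ 0.75  0.65 -0.07] tilt [-8.e-04  1.e-04 -1.e+00]
```

Call:
{"method": "step_arm", "body": {
  "commands": [
    {"gripper": 1,"x": 0,"y": 0,"z": 3,"spin": 0},
    {"gripper": 1,"x": 0,"y": 0,"z": 2,"spin": 0},
    {"gripper": 1,"x": 0,"y": 0,"z": 1.5,"spin": 0},
    {"gripper": 1,"x": 0,"y": 0,"z": 1.5,"spin": 0},
    {"gripper": 1,"x": 0,"y": 0,"z": 1.5,"spin": 0},
    {"gripper": 1,"x": 0,"y": 0,"z": 1,"spin": 0},
    {"gripper": 1,"x": 0,"y": 0,"z": 1,"spin": 0},
    {"gripper": 1,"x": 0,"y": 0,"z": 0.5,"spin": 0},
    {"gripper": 1,"x": 0,"y": 0,"z": 0,"spin": 0},
    {"gripper": 1,"x": 0,"y": 0,"z": 0,"spin": 0}
  ]
}}

```text
time: 14.25
eef_pos: [0.544, 0.0602, 0.0649]
tcp_rot: [-0.053, 0.999, 0.0, -0.0]
contact_force: [-2.9, 0.3, 5.9]
opening: -0.003
finger_force: 3.2
```

Call:
{"method": "step_arm", "body": {
  "commands": [
    {"gripper": 1,"x": 0,"y": 0,"z": -5,"spin": 0},
    {"gripper": 1,"x": 0,"y": 0,"z": -7,"spin": 0},
    {"gripper": 1,"x": 0,"y": 0,"z": 0,"spin": 0},
    {"gripper": 1,"x": -12,"y": 0,"z": 0,"spin": 0},
    {"gripper": 1,"x": -12,"y": 0,"z": 0,"spin": 0},
    {"gripper": 1,"x": -12,"y": 0,"z": 0,"spin": 0},
    {"gripper": 1,"x": 0,"y": 0,"z": 0,"spin": 0},
    {"gripper": 1,"x": 0,"y": 0,"z": 0,"spin": 0},
    {"gripper": 1,"x": 0,"y": 0,"z": 0,"spin": 0},
    {"gripper": 1,"x": 0,"y": 0,"z": 0,"spin": 0}
  ]
}}

```text
time: 15.25
eef_pos: [0.5792, 0.064, 0.0757]
tcp_rot: [-0.053, 0.999, 0.0, -0.0]
contact_force: [0.6, -0.4, 0.5]
opening: -0.002
finger_force: 0.0
```

```bash
python3 d.py 6
```

```text
15.25 [0.5792 0.064  0.0757] tool mm to z .075 [-0.6  0.   0.7] [ 0.62 -0.39  0.47] tilt [-8.e-04  0.e+00 -1.e+00]
```

Call:
{"method": "step_arm", "body": {
  "commands": [
    {"gripper": 1,"x": 0,"y": 0,"z": 3,"spin": 0},
    {"gripper": 1,"x": 0,"y": 0,"z": 2,"spin": 0},
    {"gripper": 1,"x": 0,"y": 0,"z": 1.5,"spin": 0},
    {"gripper": 1,"x": 0,"y": 0,"z": 1.5,"spin": 0},
    {"gripper": 1,"x": 0,"y": 0,"z": 1.5,"spin": 0},
    {"gripper": 1,"x": 0,"y": 0,"z": 1,"spin": 0},
    {"gripper": 1,"x": 0,"y": 0,"z": 1,"spin": 0},
    {"gripper": 1,"x": 0,"y": 0,"z": 0.5,"spin": 0},
    {"gripper": 1,"x": 0,"y": 0,"z": 0,"spin": 0},
    {"gripper": 1,"x": 0,"y": 0,"z": 0,"spin": 0}
  ]
}}

```text
time: 16.25
eef_pos: [0.5797, 0.064, 0.065]
tcp_rot: [-0.053, 0.999, -0.0, -0.0]
contact_force: [-2.7, 0.7, 5.8]
opening: 0.001
finger_force: 3.0
```

Call:
{"method": "step_arm", "body": {
  "commands": [
    {"gripper": 1,"x": 0,"y": 0,"z": -5,"spin": 0},
    {"gripper": 1,"x": 0,"y": 0,"z": -15,"spin": 0},
    {"gripper": 1,"x": 0,"y": 0,"z": -30,"spin": 0},
    {"gripper": 1,"x": 0,"y": 0,"z": -40,"spin": 0},
    {"gripper": 1,"x": 0,"y": 0,"z": -40,"spin": 0},
    {"gripper": 1,"x": 0,"y": 0,"z": -30,"spin": 0},
    {"gripper": 1,"x": 10,"y": -40,"z": 0,"spin": 0},
    {"gripper": 1,"x": 10,"y": -40,"z": 0,"spin": 0},
    {"gripper": 1,"x": 10,"y": -40,"z": 0,"spin": 0},
    {"gripper": 1,"x": 10,"y": -40,"z": 0,"spin": 0}
  ]
}}

```text
time: 17.25
eef_pos: [0.5567, -0.1007, 0.2254]
tcp_rot: [-0.053, 0.999, -0.0, 0.001]
contact_force: [0.4, -0.1, 0.2]
opening: -0.003
finger_force: 0.0
```

Call:
{"method": "step_arm", "body": {
  "commands": [
    {"gripper": 1,"x": 0,"y": -40,"z": 0,"spin": 0},
    {"gripper": 1,"x": 0,"y": -40,"z": 0,"spin": 0},
    {"gripper": 1,"x": 0,"y": -40,"z": 0,"spin": 0},
    {"gripper": 1,"x": 0,"y": -30,"z": 0,"spin": 0},
    {"gripper": 1,"x": 0,"y": 0,"z": 0,"spin": 0},
    {"gripper": 1,"x": 0,"y": 0,"z": 0,"spin": 0},
    {"gripper": 1,"x": 0,"y": 0,"z": 0,"spin": 0},
    {"gripper": 1,"x": 0,"y": 0,"z": 0,"spin": 0},
    {"gripper": 1,"x": 0,"y": 0,"z": 0,"spin": 0},
    {"gripper": 1,"x": 0,"y": 0,"z": 0,"spin": 0}
  ]
}}

```text
time: 18.25
eef_pos: [0.5727, -0.2477, 0.2241]
tcp_rot: [-0.053, 0.999, -0.0, 0.0]
contact_force: [-0.7, -0.2, 0.8]
opening: 0.001
finger_force: 0.0
```

Run:
```python
from fit import *
c=read_camera("top"); fit(blobs(c),[0.555,0.145,0.106])
s=read_camera("scene")["color"][:,:,::-1]; t=c["color"][:,:,::-1]
cv2.imwrite("pics/end.png",np.vstack([cv2.resize(t[90:290,140:480],None,fx=1.5,fy=1.5),cv2.resize(s[120:300,200:540],None,fx=1.5,fy=1.5)]))
```

```text
Traceback (most recent call last):
  File "fit.py", line 19, in fit
    x=least_squares(r,x0).x; print("box",x.round(4),"res",r(x).round(4)); return x,g(x)
      ~~~~~~~~~~~~~^^^^^^
  File "fit.py", line 18, in <lambda>
    r=lambda x:(cKDTree(B).query(g(x))[0])
                ~~~~~~~^^^
  File "scipy/spatial/_ckdtree.pyx", line 556, in scipy.spatial._ckdtree.cKDTree.__init__
ValueError: data must be of shape (n, m), where there are n points of dimension m
```

Run:
```python
from fit import *
c=read_camera("top")
s=read_camera("scene")["color"][:,:,::-1]; t=c["color"][:,:,::-1]
cv2.imwrite("pics/end.png",np.vstack([cv2.resize(t[90:290,140:480],None,fx=1.5,fy=1.5),cv2.resize(s[120:300,200:540],None,fx=1.5,fy=1.5)]))
```

```text
(no output)
```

View pics/end.png

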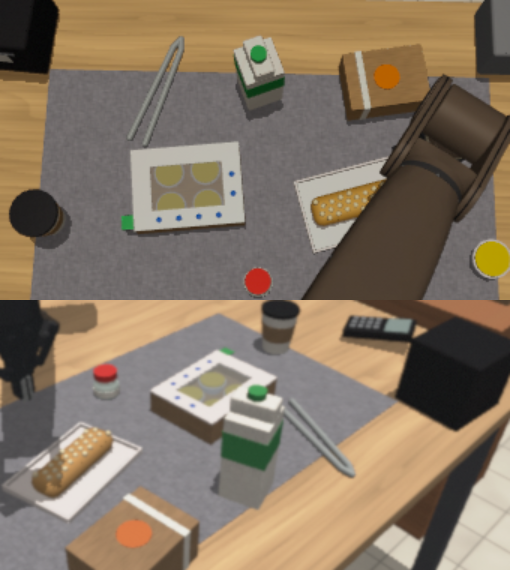

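The picture shows all six studs reduced to small, equal blue dots: 1–4 at crop (158,219) to (219,214), 5 and 6 at (233,193) and (232,173). The box and the other items are where they were, and the hand is clear.

```bash
python3 -c "
from plant import *
print(sign_off())"
```

```text
the job is handed in; nothing more can be done
None
```

I pressed all six studs home in order, each to its hard stop at about 6–7 N. In the final pictures the box and the other items are where they were and the hand is clear; the job was handed in at about 18 s, with no verdict returned.

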